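# Pry up a stiff microscope carriage and shim it

## Task

Take the pry bar, lever the heavy carriage of the stand up over the fulcrum block high enough to clear the shim, and lay the bar back down on the bench clear of the stand. Slip the shim under the raised carriage along the anvil, fully home until its rib meets the carriage's face, then press the carriage down by hand onto the shim, firmly (about 30 N, never more than 50 N), so that it bears on it, and let go. Lever gently: do not force the carriage against its top stop, and leave the spray bottle, sample and dish alone.

Things in the scene. Friction and masses are not known exactly. Their poses are not given: they have to be found in the camera images.
- stand: fixed microscope stand. Origin on the bench below the carriage. Its frame: shim goes in along +x, bar comes from -y, grey column at +y (x -40 to 40, y 78 to 118 mm, 170 mm high; black knob on its far side). Dark base plate 12 mm thick, x -97 to 53, y -100 to 125 mm. Guide friction 36 N
- anvil (a point): point on the top of the bright steel anvil block, straight above the stand's origin, 80 mm over the bench. Seen in the stand's frame the anvil's flat top covers x -90 to 30, y -22 to 22 mm; x -90 to -35 is an open ledge before the carriage, the rest lies under it
- carriage (a joint): height (m) of the carriage above the anvil top, 0 = resting on it, top stop 0.016. Dark steel block, 40 mm thick, in the stand's frame x -35 to 35, y -65 to 55 mm. About 2.4 kg (2.0 to 2.8) in a stiff vertical guide, so it stays where it is left: raising takes about 60 N at the carriage, pressing down 8 to 17 N
- carriage_top (a point): centre of the carriage's flat top (thin bright disc of 48 mm), 40 mm above its underside, straight above the stand's origin: the place to press with closed fingers
- carriage_edge (a point): middle of the lower edge of the carriage's -y end face, under which the toe of the bar goes; below it there is open space down to the base plate, inwards as far as the anvil's side (43 mm)
- fulcrum: fixed steel block on the base plate before the carriage's -y end, 34 mm wide, axes as the stand's, with a round top ridge (radius 8 mm) along x. Origin: centre of its underside, 12 mm over the bench; the crest is 59 mm above it (71 mm over the bench). Its centre is 13 to 18 mm outside the carriage's end face
- pry_bar: loose straight pry bar, 245 mm long, 0.5 kg, flat underside. Origin: underside, below the grip point; x along the bar to its toe, z up. Black handle 22 mm wide, 18 mm high, x -60 to 50 mm; steel blade 18 mm wide, 8 mm thick, x 50 to 185 mm. Balances about 17 mm ahead of the origin
- pry_bar_toe (a point): top edge of the pry bar's toe, at x 185, z 8 mm of the bar
- shim: loose aluminium shim, 0.15 kg: plate 8 mm thick, 36 mm wide (y), 100 mm long (x); on its rear an upright grip rib 12 mm wide, x -45 to 0, top at z 38 mm. Origin: underside, centre line, at the rib's front end; bare tongue from x 0 to 55 mm. Home: flat on the anvil, axes as the stand's, rib's front end against the carriage's face, origin at x -35, y 0 mm of the stand
- spray: bystander: spray bottle, 52 mm across, 170 mm tall, standing on the bench; origin under its centre
- sample: bystander: stepped steel sample, 44 mm across, 30 mm tall; origin under its centre
- dish: bystander: shallow glass dish, 80 mm across, 22 mm tall; origin under its centre

How it is judged:
By the outcome, as a careful person would: the job done as asked, in the order asked, and still so for the second after the job is handed in, with the robot touching nothing.
It also fails if it takes over 72 s, if anything falls off the work surface, if the arm or the gripper's body presses on something with over 40 N, if the wrist force passes 120 N, or if a joint passes its speed limit or range.

## Robot

A 6-joint arm with a two-finger parallel gripper is mounted at the origin on the work surface. World frame = base frame: x ahead of the robot, y to its left, z up, the work surface at z = 0. Lengths are in mm, angles in rad, forces in N, time in s.
With the tool pointing down it reaches from about 400 to 925 mm from the base axis. Payload 12.5 kg.
Tool frame: the origin (TCP) lies on the front face of the gripper's body, between the roots of the fingers; the fingertips stand 78 mm ahead of it and the grasp point (between the pads) lies 59 mm ahead of it (env.nose_length is the distance from the TCP to the fingertips, in mm); z points along the fingers, y is the line along which they close (so a half turn about z gives the same grasp; the last joint's range is limited). The gripper opens to 95 mm and grips with 3 to 60 N. Pads are 20 mm wide; open, the fingers measure 119 mm over their backs; the gripper's body (75 mm by 180 mm) begins 59 mm behind the grasp point.
Start: joints at [1.184, 0.491, 1.559, -0, 1.092, -0.106], TCP at [173.183, 600.538, 292.261] pointing down, gripper open.
Joint ranges: [-3.1, 3.1], [-0.84, 2.19], [0.05, 2.79], [-1.13, 4.28], [0.06, 2.93], [-2.69, 2.69]. Speed limits (rad/s): [2.22, 2.22, 2.79, 3.14, 3.14, 3.14].

## Interface

Orientations are given as [roll, pitch, yaw] about the fixed x, y, z axes, in that order (R = Rz(yaw) Ry(pitch) Rx(roll)).
In Python, from cell import env gives the robot as it stands.
- The arm moves only by the tool jog_arm, never from a script. Its argument "motion" is a list of rows, each a list of 7 numbers: the turn, a rotation vector about the tool's x, y, z in degrees, then the shift along the tool's x, y, z in mm, then the finger opening in mm, from 0 to 95.1. In form: [[wx, wy, wz, x, y, z, hand], ...]. A call has 1 to 10 rows; each row shifts and turns the commanded pose from where the row before left it, along the tool's axes as they then stand; what a row does not reach is not made up. A row lasts 1/8 s, in which the tool goes at most 62.5 mm and 10.7 degrees, less where a joint would pass 70% of its speed; a pose out of reach is approached as far as the arm can. A call is refused whole if a number of a shift passes 62.5 or a number of a turn 10.7, either way. A call with a gripper value outside its range is refused whole. The fingers move at their own pace and stop on an object; the grip force is fixed at half the most. Time passes only in rows, so rows that do not move let the fingers close. It gives the time, the measured TCP pose, the force, the opening and the grip force at its end, in the units of the state.
- env.state(): the state, without advancing time (a new reading comes with each control period).
- env.read_camera(name): name is "scene" or "top" or "wrist"; returns a dict with "color" (420x560x3 uint8, red, green, blue), "z_map" (420x560 float32, mm along the optical axis (not along the pixel's ray), 0 where there is no reading), "camera_matrix" (3x3 intrinsics, pixels), "world_to_cam" (4x4, takes a point from world to camera coordinates). Camera axes: x right, y up, looking along -z (the intrinsics and any distortion apply to the point x, -y, -z); pixel columns grow to the right and rows downward; lengths in mm; the calibration is good to about 2 mm. A picture is of the moment at which its call begins.
- env.job_done(): hands the job in; it is judged then, once.
Trained networks look in the newest picture that a camera, given by its name, has taken for a name from the list of things; names that differ only in an ending like _2 or _b are one class to them, and where a whole thing is asked for, a point or a joint stands for the part that bears it (a point fixed in the world has none). Each returns a list of dicts, best first, with "score" (0 to 1); they miss things now and then, are a little off and sometimes report something else, mostly with a low value. They report only what shows in the picture. A call takes as long as a camera call.
- env.recognise(camera, thing): "location" ([column, row] in pixels, amid what is visible of it).
The state is a dict: "t": time; "joints": joint angles; "qvel": joint speeds; "tau": joint torques, N m; "eef_pos": TCP position; "tcp_rot": TCP orientation; "ft_force": force on the tool from outside, world axes, zero at the start; "moment": the same for the moment, N m; "opening": opening from 0.0 (shut) to 1.0 (fully open); "grip_force": force on a finger pad.
Only numpy, scipy, OpenCV 4.12 (cv2) and the standard library are available. Lean on these libraries where they do the work, as an engineer would, in place of code of your own. Each camera call takes 0.05 s, during which the arm holds its last target. There are 200 camera calls.

## Working session

There is one attempt and no reset: what is moved stays moved. The work goes in short steps, Python scripts to look and compute and a tool call to move; the robot and the scene stay as the last step left them, time stands still between calls to the robot, and variables do not carry over. Pictures are saved under pics/ and viewed, at most 10 in all, crops included, and the job is handed in when it is done.

Besides the shell and the picture viewer there is one more tool, called after "Request:" by a JSON object that holds its "name" and its "arguments", one argument or row to a line. jog_arm: Moves the arm, as the interface text tells. Its arguments: {"type":"object","properties":{"motion":{"type":"array"}},"required":["motion"]}

```bash
mkdir -p pics; ls; cat > h.py <<'E'
import numpy as np, cv2
from cell import env
def cam(n,save=None):
    c=env.read_camera(n)
    if save: cv2.imwrite('pics/'+save,c['color'][:,:,::-1])
    return c
def world(c,u,v,z=None):
    K=c['camera_matrix'];T=np.linalg.inv(c['world_to_cam'])
    d=np.array([(u-K[0,2])/K[0,0],-(v-K[1,2])/K[1,1],-1.])
    if z is None:
        return (T@np.r_[d*c['z_map'][int(v),int(u)],1])[:3]
    D=T[:3,:3]@d;o=T[:3,3]
    return o+D*(z-o[2])/D[2]
def cloud(c):
    K=c['camera_matrix'];T=np.linalg.inv(c['world_to_cam'])
    v,u=np.mgrid[:420,:560];Z=c['z_map'].astype(float)
    P=np.stack([(u-K[0,2])/K[0,0]*Z,-(v-K[1,2])/K[1,1]*Z,-Z,np.ones_like(Z)],-1)
    W=(P@T.T)[...,:3];W[Z==0]=np.nan
    return W
def proj(c,p):
    q=c['world_to_cam']@np.r_[p,1];K=c['camera_matrix']
    return K[0,0]*q[0]/-q[2]+K[0,2],K[1,1]*-q[1]/-q[2]+K[1,2]
E
python3 - <<'E'
from h import *
np.set_printoptions(precision=1,suppress=True)
for n in ('scene','top'):
    c=cam(n,n+'1.png')
    print(n,np.linalg.inv(c['world_to_cam'])[:3,3],c['camera_matrix'][0,0])
    for t in ('anvil','carriage_top','carriage_edge','fulcrum','pry_bar','pry_bar_toe','shim','stand','spray','sample','dish'):
        for r in env.recognise(n,t)[:2]:
            u,v=r['location'];print(t,round(r['score'],2),np.array([u,v]),world(c,u,v))
print(env.state())
E
```

```text
pics
scene [1420.7 -188.3 1010.1] 447.2072401233507
anvil 0.73 [339.2 199.3] [612.9 221.3 103. ]
carriage_top 0.7 [337.5 190.5] [594.1 222.1 120.1]
carriage_top 0.61 [340.4 197.2] [613.2 224.1 110.9]
fulcrum 0.67 [304.4 211.9] [592.5 125.4  60.2]
fulcrum 0.57 [243.4 196.4] [443.  -22.9  25.1]
pry_bar 0.63 [163.  238.3] [ 528.2 -284.1   12.5]
pry_bar_toe 0.93 [164.  239.3] [ 531.3 -281.9   10.8]
stand 0.68 [342.4 197.9] [612.1 231.2 104.9]
spray 0.7 [205.1 292.4] [ 799.8 -198.7   92.3]
sample 0.47 [285.1 290.9] [813.2  -1.6  29.3]
dish 0.61 [379.5 161.4] [395.  466.5   2.6]
top [ 348.9   40.6 1234.7] 404.32669883779516
anvil 0.61 [218.9 214.3] [539.  220.8 125.2]
carriage_top 0.7 [223.9 202.5] [573.3 208.5 122.1]
carriage_top 0.63 [297.7 142.3] [785.3  -2.2  30.2]
carriage_edge 0.8 [220.3 202.1] [574.5 218.7 121.3]
fulcrum 0.65 [251.4 208.3] [566.4 134.9  73. ]
pry_bar 0.9 [385.1 228.8] [ 517.2 -269.8    7.8]
pry_bar 0.64 [221.8 202. ] [575.2 214.8 119.7]
pry_bar_toe 0.82 [386.7 229.3] [ 515.1 -273.5   12.2]
pry_bar_toe 0.4 [303.3 251.7] [446.3 -19.8   3. ]
shim 0.65 [303.8 254.4] [436.  -19.8  33.8]
stand 0.74 [216.1 216.5] [537.8 233.4  95.1]
stand 0.69 [252.  210.1] [561.7 133.3  69.5]
spray 0.58 [361.1 143.8] [ 754.2 -185.1  106.4]
sample 0.51 [298.  143.2] [782.8  -3.1  29.1]
dish 0.71 [142.7 260.4] [416.9 464.6   7.4]
{'t': 1.2, 'joints': array([ 1.2,  0.5,  1.6,  0. ,  1.1, -0.1]), 'qvel': array([ 0.,  0., -0., -0., -0.,  0.]), 'tau': array([  0. , -61.2, -25.8,   0.1,   0. ,  -0. ]), 'eef_pos': array([173.2, 600.5, 292.3]), 'tcp_rot': array([ 3.1, -0. ,  2.9]), 'ft_force': array([-0.6, -0.4,  0. ]), 'moment': array([-0.,  0., -0.]), 'grip_force': 0.0, 'opening': 1.0015254538738447}
```

View pics/top1.png

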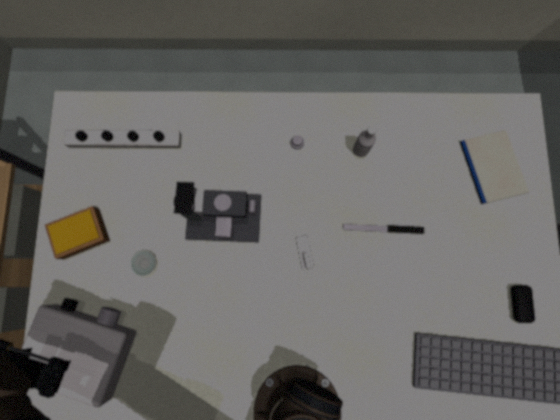

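View pics/scene1.png

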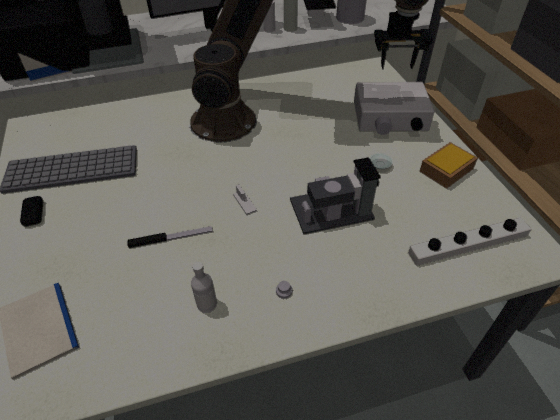

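The top view shows the stand at (225,212) px with its column to the left (+y), so its axes lie close to the world's. The bar is at (385,229) with its toe pointing left (+y). The shim is at (304,252) with its rib towards the robot, the bottle at (363,143) and the sample at (297,142). The scene view agrees.

```bash
cat >> h.py <<'E'
def rect(W,lo,hi,x0,x1,y0,y1):
    P=W.reshape(-1,3);m=(P[:,2]>lo)&(P[:,2]<hi)&(P[:,0]>x0)&(P[:,0]<x1)&(P[:,1]>y0)&(P[:,1]<y1)
    P=P[m]
    if len(P)<5: return None
    r=cv2.minAreaRect(P[:,:2].astype(np.float32));q=P[:,:2]-P[:,:2].mean(0)
    return len(P),np.round(P.mean(0),1),np.round(r[0],1),np.round(r[1],1),round(r[2],1),'pca',round(np.degrees(np.arctan2(*np.linalg.svd(q,full_matrices=False)[2][0][::-1])),1)
E
python3 - <<'E'
from h import *
for n in ('top','scene'):
    W=cloud(cam(n))
    print(n,'bench',np.nanmedian(W[...,2]))
    print('car',rect(W,112,128,500,660,100,280))
    print('col',rect(W,160,182,500,660,250,380))
    print('ledge',rect(W,74,90,470,600,150,270))
    print('base',rect(W,7,18,450,680,80,380))
    print('fulc',rect(W,55,76,500,640,100,150))
    print('bar',rect(W,5,30,480,570,-420,-140))
    print('shimrib',rect(W,28,45,380,520,-80,50))
    print('shim',rect(W,4,45,380,520,-80,50))
E
```

```text
top bench -0.05836780813024234
car (1072, array([571.6, 208.3, 122.6]), array([573.2, 213.1]), array([131.1,  71.7]), 87.4, 'pca', np.float64(-91.8))
col (580, array([575.9, 310.5, 170.5]), array([576.5, 311.8]), array([49.5, 88.3]), 87.7, 'pca', np.float64(179.2))
ledge (317, array([511.6, 215.4,  81.2]), array([511.2, 227. ]), array([80.5, 55.9]), 88.2, 'pca', np.float64(176.3))
base (1569, array([521.7, 211. ,  12.6]), array([563.5, 229.8]), array([215.7, 295.2]), 0.3, 'pca', np.float64(-78.8))
fulc (72, array([572.6, 134.7,  68.4]), array([573.6, 134.5]), array([33.3, 17.5]), 0.3, 'pca', np.float64(177.9))
bar (566, array([ 517.7, -273.5,   12.7]), array([ 524.1, -274.9]), array([268.,  88.]), 89.5, 'pca', np.float64(-92.4))
shimrib (64, array([416.7, -27.3,  38.1]), array([416.9, -27.6]), array([43.5, 11.9]), 11.6, 'pca', np.float64(-168.7))
shim (526, array([446.4, -20.2,  11.3]), array([450.5, -16.1]), array([136.1, 128. ]), 0.4, 'pca', np.float64(-168.7))
scene bench 0.2576819894673008
car (848, array([581.6, 208.6, 121.6]), array([577.6, 213.9]), array([132.7,  75.6]), 88.5,
[... 152 characters left out ...]
 array([496. , 213.2,  80.7]), array([513.7, 186.9]), array([ 33.2, 111.7]), 34.6, 'pca', np.float64(-60.6))
base (1239, array([582.7, 197.6,  12.1]), array([562.2, 225.4]), array([235.9, 157.9]), 82.8, 'pca', np.float64(-114.9))
fulc (79, array([580.9, 133.5,  66.2]), array([577., 135.]), array([19.2, 40.5]), 86.3, 'pca', np.float64(2.9))
bar (558, array([ 523.3, -281.1,   12.3]), array([ 524.4, -271.2]), array([260.5,  82.9]), 89.3, 'pca', np.float64(-91.7))
shimrib (58, array([424.4, -28.2,  36.1]), array([422.9, -27.5]), array([48. , 13.6]), 10.2, 'pca', np.float64(12.2))
shim (336, array([448.9, -22.6,  13.5]), array([453.5, -16.2]), array([129.6, 129.1]), 83.3, 'pca', np.float64(18.3))
```

```bash
cat >> h.py <<'E'
from scipy.spatial.transform import Rotation as Ro, Slerp
def pose():
    s=env.state();return np.array(s['eef_pos']),Ro.from_euler('xyz',s['tcp_rot'])
def down(yaw_deg,tilt=0):  # tilt about tool y, deg
    return Ro.from_euler('xyz',[180,0,yaw_deg],degrees=True)*Ro.from_euler('y',tilt,degrees=True)
def plan(p1,R1,hand,n=None,arc=False,p0=None,R0=None):
    if p0 is None: p0,R0=pose()
    p1=np.array(p1,float);S=Slerp([0,1],Ro.concatenate([R0,R1]))
    def pos(t):
        if not arc: return p0+(p1-p0)*t
        a=[np.arctan2(p[1],p[0]) for p in(p0,p1)];r=[np.hypot(*p[:2]) for p in(p0,p1)]
        A=a[0]+(a[1]-a[0])*t;q=r[0]+(r[1]-r[0])*t
        return np.array([q*np.cos(A),q*np.sin(A),p0[2]+(p1[2]-p0[2])*t])
    if n is None:
        L=sum(np.linalg.norm(pos(t+.01)-pos(t)) for t in np.arange(0,1,.01));n=max(1,int(np.ceil(max(L/58,np.degrees((R0.inv()*R1).magnitude())/10))))
    P,R,out=p0,R0,[]
    for i in range(1,n+1):
        d=np.round(R.inv().apply(pos(i/n)-P),1);w=np.round(np.degrees((R.inv()*S(i/n)).as_rotvec()),1)
        out.append([*w.tolist(),*d.tolist(),hand]);P=P+R.apply(d);R=R*Ro.from_rotvec(w,degrees=True)
    for i in range(0,n,10): print(str(out[i:i+10]).replace(' ',''))
    return P,R
E
python3 - <<'E'
from h import *
print(env.state()['tcp_rot'])
plan([521,-320,260],down(88),95,arc=True)
E
```

```text
[3.14152643e+00 5.31910325e-06 2.86077223e+00]
[[0.0,-0.0,3.8,-57.4,-3.3,1.6,95],[0.0,-0.0,3.8,-57.2,-4.8,1.6,95],[0.0,-0.0,3.8,-57.0,-6.3,1.6,95],[0.0,-0.0,3.8,-56.8,-7.7,1.6,95],[0.0,-0.0,3.8,-56.5,-9.1,1.7,95],[0.0,-0.0,3.8,-56.2,-10.6,1.6,95],[0.0,-0.0,3.8,-55.8,-12.1,1.6,95],[0.0,-0.0,3.8,-55.4,-13.4,1.6,95],[0.0,-0.0,3.8,-55.0,-14.8,1.6,95],[0.0,-0.0,3.8,-54.6,-16.3,1.6,95]]
[[0.0,-0.0,3.8,-54.0,-17.6,1.6,95],[0.0,-0.0,3.7,-53.6,-19.0,1.6,95],[0.0,-0.0,3.8,-52.9,-20.4,1.6,95],[0.0,-0.0,3.8,-52.3,-21.8,1.6,95],[0.0,-0.0,3.8,-51.7,-23.0,1.7,95],[0.0,-0.0,3.8,-51.0,-24.4,1.6,95],[0.0,-0.0,3.8,-50.3,-25.6,1.6,95],[0.0,-0.0,3.8,-49.6,-26.9,1.6,95],[0.0,-0.0,3.8,-48.9,-28.2,1.6,95],[0.0,-0.0,3.8,-48.0,-29.3,1.6,95]]
```

Request:
{"name": "jog_arm", "arguments": {
  "motion": [
    [0,0,3.8,-57,-3,0,95],
    [0,0,3.8,-57,-5,0,95],
    [0,0,3.8,-57,-6,0,95],
    [0,0,3.8,-57,-8,0,95],
    [0,0,3.8,-57,-9,0,95],
    [0,0,3.8,-56,-11,0,95],
    [0,0,3.8,-56,-12,0,95],
    [0,0,3.8,-55,-13,0,95],
    [0,0,3.8,-55,-15,0,95],
    [0,0,3.8,-55,-16,0,95]
  ]
}}

```text
t: 2.55
eef_pos: [577.5, 221.7, 292.2]
tcp_rot: [3.141, -0.0, 2.195]
ft_force: [0.9, 0.7, -0.5]
opening: 0.995
grip_force: 0.0
```

Request:
{"name": "jog_arm", "arguments": {
  "motion": [
    [0,0,3.8,-54,-18,3,95],
    [0,0,3.8,-54,-19,3,95],
    [0,0,3.8,-53,-20,3,95],
    [0,0,3.8,-52,-22,3,95],
    [0,0,3.8,-52,-23,3,95],
    [0,0,3.8,-51,-24,3,95],
    [0,0,3.8,-50,-26,3,95],
    [0,0,3.8,-50,-27,3,95],
    [0,0,3.8,-49,-28,3,95],
    [0,0,3.8,-48,-29,3,95]
  ]
}}

```text
t: 3.8
eef_pos: [520.2, -322.2, 262.1]
tcp_rot: [3.141, 0.0, 1.532]
ft_force: [-0.2, -0.1, -0.3]
opening: 0.998
grip_force: 0.0
```

```bash
python3 - <<'E'
from h import *
c=cam('wrist','w1.png');W=cloud(c)
print(np.round(np.linalg.inv(c['world_to_cam'])[:3,3],1),env.state()['eef_pos'],env.state()['tcp_rot'],c['camera_matrix'][0,0])
print('bench',np.nanmedian(W[...,2]))
print('barall',rect(W,4,30,480,570,-420,-140))
print('handle',rect(W,14,24,480,570,-420,-140))
print('blade',rect(W,5,11,480,570,-420,-140))
print([ (t,[(r['location'],round(r['score'],2)) for r in env.recognise('wrist',t)[:2]]) for t in('pry_bar','pry_bar_toe')])
E
```

```text
[ 522.2 -247.8  354.8] [ 517.32291786 -326.91942082  261.63528836] [-3.14071225e+00  1.28095567e-03  1.52597130e+00] 333.3647486170359
bench 0.7181000306642318
barall (4862, array([ 520.9, -259.1,   12.4]), array([ 521.4, -263.8]), array([243.2,  21.6]), 87.3, 'pca', np.float64(-92.4))
handle (2114, array([ 517.9, -328.6,   17.9]), array([ 518.2, -330.7]), array([109.3,  21.6]), 87.3, 'pca', np.float64(-92.4))
blade (2729, array([ 523.2, -205.1,    8.2]), array([ 522.8, -209.5]), array([134.6,  18.5]), 87.6, 'pca', np.float64(-92.3))
[('pry_bar', [([276.1, 130.2], 0.9)]), ('pry_bar_toe', [([274.8, 132.5], 0.85)])]
```

View pics/w1.png

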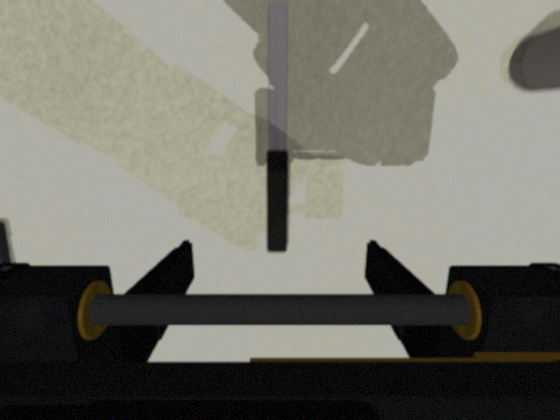

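The wrist view shows the bar running straight down the middle, with the handle at (277,200) px and the blade at (277,75), between the open fingers. The pose matches the bar's stated sizes.

Request:
{"name": "jog_arm", "arguments": {
  "motion": [
    [0,0,0,0.6,0.8,50,95],
    [0,0,0,0,0,50,60],
    [0,0,0,0,0,50,45],
    [0,0,0,0,0,22,45],
    [0,0,0,0,0,8.5,40],
    [0,0,0,0,0,0,10],
    [0,0,0,0,0,0,10],
    [0,0,0,0,0,0,10]
  ]
}}

```text
t: 4.95
eef_pos: [522.2, -320.0, 82.7]
tcp_rot: [3.14, 0.001, 1.534]
ft_force: [-0.2, -0.5, -0.8]
opening: 0.321
grip_force: 0.0
```

Request:
{"name": "jog_arm", "arguments": {
  "motion": [
    [0,0,0,0,0,0,10],
    [0,0,0,0,0,0,10],
    [0,0,0,0,0,0,10]
  ]
}}

```text
t: 5.32
eef_pos: [521.4, -319.9, 82.4]
tcp_rot: [-3.141, -0.0, 1.535]
ft_force: [-5.1, 0.9, 5.6]
opening: 0.231
grip_force: 30.0
```

```bash
python3 - <<'E'
from h import *
p,R=pose();print(p,env.state()['tcp_rot'],env.state()['grip_force'])
P,R=plan([521.4,-319.9,200],R,10,n=4,p0=p,R0=R)
plan([568,18,300],down(88),10,p0=P,R0=R)
E
```

```text
[ 521.36022059 -319.9039175    82.40367971] [-3.14088837e+00 -1.21342786e-04  1.53478134e+00] 30.00271439552307
[[0.0,0.0,0.0,0.0,-0.0,-29.4,10],[0.0,0.0,0.0,0.0,-0.0,-29.4,10],[0.0,0.0,0.0,0.0,-0.0,-29.4,10],[0.0,0.0,0.0,0.0,-0.0,-29.4,10]]
[[-0.0,-0.0,-0.0,48.5,4.9,-14.3,10],[-0.0,-0.0,-0.0,48.5,4.9,-14.3,10],[-0.0,-0.0,-0.0,48.5,4.9,-14.2,10],[-0.0,-0.0,-0.0,48.4,4.9,-14.3,10],[-0.0,-0.0,-0.0,48.5,4.9,-14.3,10],[-0.0,-0.0,-0.1,48.5,4.9,-14.3,10],[-0.0,-0.0,0.0,48.5,5.0,-14.3,10]]
```

Request:
{"name": "jog_arm", "arguments": {
  "motion": [
    [0,0,0,0,0,-10,10],
    [0,0,0,0,0,-25,10],
    [0,0,0,0,0,-30,10],
    [0,0,0,0,0,-35,10],
    [0,0,0,10,1,-28,10],
    [0,0,0,25,2.5,-20,10],
    [0,0,0,40,4,-20,10],
    [0,0,0,40,4,-20,10],
    [0,0,0,40,4,-20,10],
    [0,0,0,40,4,-10,10]
  ]
}}

```text
t: 6.58
eef_pos: [548.2, -123.2, 300.7]
tcp_rot: [3.141, -0.0, 1.535]
ft_force: [0.6, -0.1, -4.6]
opening: 0.228
grip_force: 30.0
```

Request:
{"name": "jog_arm", "arguments": {
  "motion": [
    [0,0,0,40,4,0,10],
    [0,0,0,40,4,0,10],
    [0,0,0,30,4,0,10],
    [0,0,0,20,2,0,10],
    [0,0,0,10,1,0,10],
    [0,0,0,4,1,0,10],
    [0,0,0,0,0,0,10],
    [0,0,0,0,0,0,10],
    [0,0,0,0,0,0,10]
  ]
}}

```text
t: 7.7
eef_pos: [569.6, 17.0, 299.7]
tcp_rot: [3.142, -0.0, 1.534]
ft_force: [-0.3, -0.0, -5.2]
opening: 0.232
grip_force: 30.0
```

```bash
python3 - <<'E'
from h import *
p,R=pose();print(p,env.state()['tcp_rot'],env.state()['ft_force'])
c=cam('wrist','w2.png');W=cloud(c)
print('cam',np.round(np.linalg.inv(c['world_to_cam'])[:3,3],1))
print('base lvl',np.nanmedian(W[(W[...,2]<6)][:,2]))
print('car',rect(W,114,126,500,660,100,290))
print('disc',[(t,[(np.round(r['location'],1),round(r['score'],2),np.round(world(c,*r['location'],z=z),1)) for r in env.recognise('wrist',t)[:2]]) for t,z in(('carriage_top',120),('carriage_edge',80),('fulcrum',60),('pry_bar_toe',220))])
print('ledge',rect(W,76,84,470,545,150,290))
print('fulc',rect(W,55,76,500,640,100,160))
# bar in tool frame
L=R.inv().apply(W.reshape(-1,3)-p)
m=(abs(L[:,1])<25)&(L[:,2]<85)&(L[:,2]>50)&(L[:,0]>15)&(L[:,0]<250);B=L[m]
for a,b in((15,40),(60,90),(120,150),(150,200)):
    q=B[(B[:,0]>a)&(B[:,0]<b)];print(a,b,len(q),np.median(q,0).round(1),np.percentile(q[:,1],[2,98]).round(1))
print('toe',np.percentile(B[:,0],[99,99.9,100]))
E
```

```text
[569.62988726  17.02695043 299.72629264] [ 3.14157474e+00 -3.96902409e-05  1.53362941e+00] [-0.2804384  -0.01155246 -5.19902407]
cam [571.6  91.5 392.5]
base lvl 0.15527093604157471
car (2374, array([574. , 160.2, 122. ]), array([574. , 160.7]), array([26.8, 70.1]), 87.9, 'pca', np.float64(-2.0))
disc [('carriage_top', []), ('carriage_edge', [(array([257.4,  18.4]), 0.8, array([556.3, 173.3,  80. ]))]), ('fulcrum', [(array([279.6, 172. ]), 0.62, array([570.1,  40.1,  60. ])), (array([299. ,  67.6]), 0.43, array([591.6, 136.5,  60. ]))]), ('pry_bar_toe', [(array([278.4, 173.6]), 0.96, array([570.2,  64. , 220. ]))])]
ledge None
fulc (76, array([592.2, 133.3,  68.7]), array([592.2, 133.8]), array([17.4,  2.8]), 88.6, 'pca', np.float64(-91.4))
15 40 2126 [27.8 -0.9 64.4] [-11.2   9.8]
60 90 2392 [75.3 -0.9 74.3] [-9.5  7.7]
120 150 548 [122.7  -0.9  74.4] [-9.8  7.5]
  return _methods._mean(a, axis=axis, dtype=dtype,
  ret = um.true_divide(
Traceback (most recent call last):
IndexError: index -1 is out of bounds for axis 0 with size 0
```

View pics/w2.png

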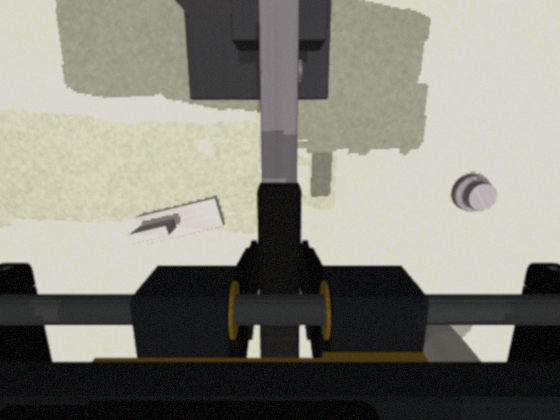

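```bash
python3 - <<'E'
from h import *
np.set_printoptions(precision=1,suppress=True)
p,R=pose()
c=cam('wrist');W=cloud(c);Z=c['z_map']
L=R.inv().apply(W.reshape(-1,3)-p).reshape(W.shape)
for u in (200,220,250,310,320):
    col=W[:130,u];g=c['color'][:130,u].astype(int).sum(1)
    # step positions in height
    h=col[:,2];st=[(v,col[v],col[v+1]) for v in range(0,129) if abs(h[v+1]-h[v])>6]
    print(u,[(v,a.round(1).tolist(),b.round(1).tolist()) for v,a,b in st][:4])
    v=90+np.argmax(np.diff(g[90:110]));print('  base edge row',v,world(c,u,v+.5,z=12))
u=279
for v in range(100,260,1):
    if abs(L[v+1,u,2]-L[v,u,2])>3: print('bar step',v,L[v,u],L[v+1,u])
print('edges handle x',[np.nanmax(L[v,:,0][(abs(L[v,:,1])<8)]) for v in (180,190)])
# top camera, bar held level: toe
c=cam('top');W=cloud(c);print('bar top',rect(W,212,232,540,600,40,220))
h=W
for u in (205,212,235,240): # carriage profile along image column is world x; rows are y
    pass
for v in (198,203,208):
    r=W[v,170:270];print(v,[(170+i,r[i].round(0).tolist(),r[i+1].round(0).tolist()) for i in range(99) if abs(r[i+1,2]-r[i,2])>15])
E
```

```text
200 [(99, [486.5, 115.7, 11.8], [483.9, 115.4, 0.5])]
  base edge row 99 [486.5 115.2  12. ]
220 [(99, [507.6, 115.2, 8.5], [506.0, 114.6, -0.6])]
  base edge row 99 [508.2 114.4  12. ]
250 [(50, [549.1, 148.5, 86.4], [543.4, 161.7, 10.1]), (99, [540.4, 114.0, 8.1], [539.8, 113.3, 1.5])]
  base edge row 99 [540.7 113.3  12. ]
310 [(47, [598.3, 146.6, 99.1], [598.9, 147.0, 93.0]), (50, [599.6, 146.9, 85.4], [606.3, 159.1, 11.8]), (98, [605.7, 112.5, 12.0], [606.4, 111.8, 4.8])]
  base edge row 99 [605.7 110.9  12. ]
320 [(49, [607.5, 146.6, 89.8], [616.7, 159.7, 12.0])]
  base edge row 99 [616.5 110.5  12. ]
edges handle x [np.float64(44.753858859113585), np.float64(41.624680977297594)]
bar top (246, array([570.5, 154. , 225.4]), array([571.4, 153.5]), array([85.3, 19. ]), 89.2, 'pca', np.float64(-92.0))
198 [(173, [611.0, 387.0, -1.0], [585.0, 349.0, 124.0]), (174, [585.0, 349.0, 124.0], [575.0, 333.0, 172.0]), (192, [576.0, 288.0, 167.0], [581.0, 291.0, 144.0]), (222, [586.0, 214.0, 124.0], [564.0, 196.0, 225.0]), (256, [565.0, 111.0, 226.0], [488.0, 85.0, 584.0]), (268, [491.0, 67.0, 570.0], [486.0, 65.0, 592.0])]
203 [(172, [596.0, 389.0, -2.0], [571.0, 351.0, 124.0]), (173, [571.0, 351.0, 124.0], [562.0, 335.0, 169.0]), (192, [562.0, 288.0, 166.0], [569.0, 292.0, 135.0]), (245, [572.0, 149.0, 124.0], [576.0, 148.0, 101.0]), (246, [576.0, 148.0, 101.0], [594.0, 154.0, 12.0]), (248, [595.0, 151.0, 8.0], [583.0, 143.0, 66.0]), (255, [586.0, 126.0, 56.0], [480.0, 86.0, 584.0])]
208 [(173, [579.0, 384.0, 2.0], [548.0, 335.0, 167.0]), (245, [558.0, 149.0, 120.0], [563.0, 149.0, 95.0]), (246, [563.0, 149.0, 95.0], [578.0, 153.0, 15.0]), (248, [579.0, 150.0, 12.0], [569.0, 143.0, 66.0]), (254, [569.0, 128.0, 62.0], [573.0, 126.0, 44.0]), (255, [573.0, 126.0, 44.0], [472.0, 86.0, 581.0])]
```

```bash
cat >> h.py <<'E'
YAW=88.
def bar(b,s_toe=45,cl=0.,C=(134.5,63.),tx=178.5,tz=82.4,off=0.9):
    b=np.radians(b);u=np.array([np.cos(b),np.sin(b)]);n=np.array([-np.sin(b),np.cos(b)])
    q=np.array(C)+(8+cl+tz)*n+(s_toe-tx)*u
    return np.array([573.1+off+(q[0]-135)*.035,q[0],q[1]]),down(YAW,np.degrees(b))
E
python3 - <<'E'
from h import *
p,R=pose();print(p)
q,S=bar(-10,-35,1)
print(q); P,R=plan([p[0]-2,q[1],290],down(YAW,-4),10,n=4,p0=p,R0=R)
P,R=plan(q,S,10,n=4,p0=P,R0=R)
print('insert');q,S=bar(-10,45,1);print(q);P,R=plan(q,S,10,n=6,p0=P,R0=R)
for b in(-5,0,4,8,12,15,17.5):
    q,S=bar(b);print(b,q);P,R=plan(q,S,10,n=2,p0=P,R0=R)
E
```

```text
[569.63779421  17.51903484 299.70902087]
[567.17902459 -59.88501183 190.08531456]
[[-0.0,-1.0,-0.0,-19.4,0.2,2.4,10],[-0.0,-1.0,-0.0,-19.3,0.2,2.8,10],[-0.0,-1.0,-0.1,-19.2,0.2,3.1,10],[-0.0,-1.0,0.0,-19.2,0.2,3.4,10]]
[[-0.0,-1.5,0.0,1.7,-0.1,24.9,10],[-0.0,-1.5,0.0,2.4,-0.1,24.9,10],[-0.0,-1.5,0.0,3.0,-0.1,24.8,10],[-0.0,-1.5,0.0,3.7,-0.2,24.7,10]]
insert
[569.93648629  18.89960841 176.19346034]
[[-0.0,-0.0,0.0,13.3,0.0,0.0,10],[-0.0,-0.0,0.0,13.4,0.0,0.0,10],[-0.0,-0.0,0.0,13.3,0.0,0.0,10],[-0.0,-0.0,0.0,13.4,0.0,0.0,10],[-0.0,-0.0,0.0,13.3,0.0,0.0,10],[-0.0,-0.0,0.0,13.4,0.1,0.0,10]]
-5 [569.60354104   9.38688695 164.69129236]
[[-0.0,2.5,0.0,-3.7,-0.0,6.5,10],[-0.0,2.5,0.0,-4.0,-0.0,6.3,10]]
0 [569.31   1.   153.4 ]
[[-0.0,2.5,0.0,-3.7,-0.0,6.0,10],[-0.0,2.5,0.0,-3.9,-0.0,5.8,10]]
4 [569.10067249  -4.98078594 143.8673009 ]
[[-0.0,2.0,0.0,-3.0,-0.0,4.8,10],[-0.0,2.0,0.0,-3.2,-0.0,4.6,10]]
8 [568.91512876 -10.2820355  133.94062444]
[[-0.0,2.0,0.0,-3.0,-0.0,4.8,10],[-0.0,2.0,0.0,-3.1,-0.0,4.7,10]]
12 [568.75427275 -14.87792155 123.66833238]
[[-0.0,2.0,0.0,-3.0,-0.0,4.8,10],[-0.0,2.0,0.0,-3.2,-0.0,4.6,10]]
15 [568.65030812 -17.84833949 115.76735218]
[[-0.0,1.5,0.0,-2.3,-0.0,3.6,10],[-0.0,1.5,0.0,-2.3,-0.0,3.4,10]]
17.5 [568.5748244  -20.0050172  109.07178811]
[[-0.0,1.2,0.0,-1.9,-0.0,3.0,10],[-0.0,1.3,0.0,-2.0,-0.0,2.9,10]]
```

Request:
{"name": "jog_arm", "arguments": {
  "motion": [
    [0,-1,0,-19.4,0.2,2.4,10],
    [0,-1,0,-19.3,0.2,2.8,10],
    [0,-1,0,-19.2,0.2,3.1,10],
    [0,-1,0,-19.2,0.2,3.4,10],
    [0,-1.5,0,1.7,-0.1,24.9,10],
    [0,-1.5,0,2.4,-0.1,24.9,10],
    [0,-1.5,0,3,-0.1,24.8,10],
    [0,-1.5,0,3.7,-0.2,24.7,10],
    [0,0,0,0,0,0,10],
    [0,0,0,0,0,0,10]
  ]
}}

```text
t: 9.3
eef_pos: [567.5, -60.3, 190.9]
tcp_rot: [3.141, 0.174, 1.534]
ft_force: [1.1, -0.8, -4.8]
opening: 0.226
grip_force: 30.0
```

```bash
python3 - <<'E'
from h import *
np.set_printoptions(precision=1,suppress=True)
p,R=pose();print(p,env.state()['tcp_rot'].round(3),bar(-10,-35,1)[0])
c=cam('wrist','w3.png');W=cloud(c)
print('fulc',rect(W,56,76,530,620,100,146))
h=W[...,2]
for u in range(215,345,12):
    col=W[:,u];i=[v for v in range(0,200) if 56<col[v,2]<77 and 530<col[v,0]<620 and 100<col[v,1]<147]
    if i: j=i[np.argmax(col[i,2])];print(u,col[i[0]],col[i[-1]],'max',col[j])
L=R.inv().apply(W.reshape(-1,3)-p);m=(abs(L[:,1])<14)&(L[:,2]<90)&(L[:,2]>55)&(L[:,0]>60)&(L[:,0]<200);B=L[m]
print('bar y',np.median(B[:,1]),'z',np.median(B[:,2]),'toe',np.percentile(B[:,0],[98,99.5]))
E
```

```text
[567.5 -60.3 190.9] [3.1 0.2 1.5] [567.2 -59.9 190.1]
fulc None
bar y -0.8757190886886494 z 74.42171164530498 toe [124.2 125.1]
```

View pics/w3.png

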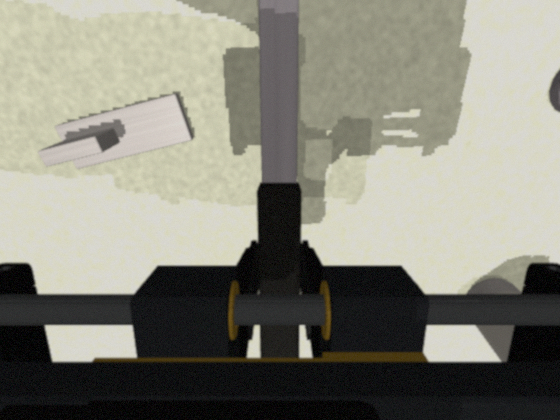

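The wrist view shows the held bar (279,100) straight and level in the grip. The stand is out of view and the shim at (120,130) is untouched, so I'm inserting the toe.

Request:
{"name": "jog_arm", "arguments": {
  "motion": [
    [0,0,0,13,0,0.4,10],
    [0,0,0,13.5,0,0.3,10],
    [0,0,0,13.5,0,0,10],
    [0,0,0,13.5,0,0,10],
    [0,0,0,13.5,0,0,10],
    [0,0,0,13,0,0,10],
    [0,0,0,0,0,0,10]
  ]
}}

```text
t: 10.22
eef_pos: [570.0, 19.7, 175.3]
tcp_rot: [-3.141, 0.174, 1.536]
ft_force: [-0.3, -0.3, -5.7]
opening: 0.23
grip_force: 30.0
```

Request:
{"name": "jog_arm", "arguments": {
  "motion": [
    [0,2.5,0,-4,0,6,10],
    [0,2.5,0,-4.2,0,6,10],
    [0,2.5,0,-3.8,0,5.8,10],
    [0,2.5,0,-4,0,5.8,10],
    [0,0,0,0,0,0,10]
  ]
}}

```text
t: 10.85
eef_pos: [569.2, -0.6, 153.6]
tcp_rot: [-3.141, 0.0, 1.533]
ft_force: [-0.7, 0.5, -4.0]
opening: 0.229
grip_force: 30.0
```

Request:
{"name": "jog_arm", "arguments": {
  "motion": [
    [0,2,0,-3,0,4.8,10],
    [0,2,0,-3.2,0,4.6,10],
    [0,0,0,0,0,0,10],
    [0,0,0,0,0,0,10]
  ]
}}

```text
t: 11.35
eef_pos: [569.2, -5.6, 144.6]
tcp_rot: [3.141, -0.069, 1.535]
ft_force: [-0.7, -0.9, -5.3]
opening: 0.227
grip_force: 30.0
```

Request:
{"name": "jog_arm", "arguments": {
  "motion": [
    [0,1,0,-1.5,0,2.6,10],
    [0,1,0,-1.5,0,2.6,10],
    [0,0,0,0,0,0,10],
    [0,0,0,0,0,0,10]
  ]
}}

```text
t: 11.85
eef_pos: [569.3, -8.0, 139.9]
tcp_rot: [3.14, -0.106, 1.535]
ft_force: [-1.5, 4.0, 7.0]
opening: 0.227
grip_force: 30.0
```

Request:
{"name": "jog_arm", "arguments": {
  "motion": [
    [0,1,0,-1.5,0,2.5,10],
    [0,1,0,-1.5,0,2.5,10],
    [0,0,0,0,0,0,10],
    [0,0,0,0,0,0,10]
  ]
}}

```text
t: 12.35
eef_pos: [569.4, -10.3, 135.1]
tcp_rot: [3.139, -0.141, 1.535]
ft_force: [-2.4, 4.9, 13.2]
opening: 0.23
grip_force: 30.0
```

Request:
{"name": "jog_arm", "arguments": {
  "motion": [
    [0,1,0,-1.5,0,2.5,10],
    [0,1,0,-1.5,0,2.5,10],
    [0,1,0,-1.5,0,2.4,10],
    [0,1,0,-1.5,0,2.4,10],
    [0,0,0,0,0,0,10],
    [0,0,0,0,0,0,10]
  ]
}}

```text
t: 13.1
eef_pos: [569.4, -14.5, 124.7]
tcp_rot: [3.139, -0.211, 1.535]
ft_force: [-0.3, 4.9, 16.4]
opening: 0.227
grip_force: 30.0
```

```bash
cat >> h.py <<'E'
def hgt():
    for n in('top','scene'):
        W=cloud(cam(n)).reshape(-1,3);q=W[(abs(W[:,0]-575)<28)&(W[:,1]>165)&(W[:,1]<255)&(W[:,2]>100)&(W[:,2]<150)]
        print(n,'cartop',len(q),np.median(q[:,2]).round(1))
E
python3 - <<'E'
from h import *
hgt();p,R=pose();print(p)
W=cloud(cam('wrist'));L=R.inv().apply(W.reshape(-1,3)-p)
for a,b in((15,35),(60,100)):
    B=L[(abs(L[:,1])<14)&(L[:,2]<95)&(L[:,2]>50)&(L[:,0]>a)&(L[:,0]<b)];print(np.median(B,0))
E
```

```text
top cartop 630 127.0
scene cartop 430 126.1
[569.4023058  -14.45273425 124.68045618]
[25.32579717 -0.88965883 64.47190825]
[80.92133152 -1.39696065 75.08892988]
```

Request:
{"name": "jog_arm", "arguments": {
  "motion": [
    [0,1,0,-1.5,0,2.5,10],
    [0,1,0,-1.5,0,2.5,10],
    [0,1,0,-1.5,0,2.4,10],
    [0,1,0,-1.5,0,2.4,10],
    [0,0,0,0,0,0,10],
    [0,0,0,0,0,0,10]
  ]
}}

```text
t: 14.0
eef_pos: [569.3, -18.0, 113.9]
tcp_rot: [3.139, -0.281, 1.535]
ft_force: [-1.0, 6.5, 16.3]
opening: 0.229
grip_force: 30.0
```

```bash
python3 - <<'E'
from h import *
hgt();p,R=pose();print(p)
W=cloud(cam('wrist'));L=R.inv().apply(W.reshape(-1,3)-p)
for a,b in((15,35),(60,100)):
    B=L[(abs(L[:,1])<14)&(L[:,2]<95)&(L[:,2]>50)&(L[:,0]>a)&(L[:,0]<b)];print(np.median(B,0))
Q=W.reshape(-1,3);Q=Q[(Q[:,0]>530)&(Q[:,0]<620)&(Q[:,1]>100)];print(len(Q))
E
```

```text
top cartop 347 129.9
scene cartop 426 129.3
[569.26075254 -17.95848713 113.85889354]
[25.24439488 -0.87429431 64.38477225]
[81.00851529 -1.38727583 74.87081297]
13201
```

Request:
{"name": "jog_arm", "arguments": {
  "motion": [
    [0,1,0,-1.5,0,2.5,10],
    [0,1.2,0,-1.7,0,2.8,10],
    [0,0,0,0,0,0,10],
    [0,0,0,0,0,0,10]
  ]
}}

```text
t: 14.65
eef_pos: [569.3, -19.5, 108.0]
tcp_rot: [3.139, -0.32, 1.536]
ft_force: [-1.3, 5.2, 18.0]
opening: 0.23
grip_force: 30.0
```

```bash
python3 - <<'E'
from h import *
hgt();hgt();p,R=pose();print(p)
E
```

```text
top cartop 233 131.3
scene cartop 425 130.8
top cartop 236 131.3
scene cartop 422 130.9
[569.26530889 -19.51385405 107.94657391]
```

Request:
{"name": "jog_arm", "arguments": {
  "motion": [
    [0,0.8,0,-1.2,0,1.9,10],
    [0,0.7,0,-1.1,0,1.8,10],
    [0,0,0,0,0,0,10],
    [0,0,0,0,0,0,10]
  ]
}}

```text
t: 15.35
eef_pos: [569.2, -20.4, 103.9]
tcp_rot: [3.139, -0.346, 1.536]
ft_force: [-1.7, 5.0, 18.7]
opening: 0.227
grip_force: 30.0
```

```bash
python3 - <<'E'
from h import *
hgt();p,R=pose();print(p,env.state()['tcp_rot'],env.state()['ft_force'])
P,R=p,R
# reverse: tilt back to -8 about the crest, using bar() offsets from measured
b0=-np.degrees(env.state()['tcp_rot'][1]);d=p-bar(b0)[0];print(b0,d)
for b in (14,8,2,-4,-9):
    q,S=bar(b,cl=.7);P,R=plan(q+d,S,10,n=2,p0=P,R0=R)
E
```

```text
top cartop 203 132.4
scene cartop 427 132.0
[569.24344221 -20.45353515 103.85017712] [ 3.13881533 -0.34608375  1.53565563] [-1.15739971  5.52408854 19.30022582]
19.829138316977897 [0.72968271 1.29619331 1.09552511]
[[0.1,-2.9,-0.0,5.0,0.0,-6.9,10],[0.1,-2.9,-0.0,4.6,0.0,-7.1,10]]
[[-0.0,-3.0,-0.0,5.1,0.0,-6.7,10],[-0.0,-3.0,-0.0,4.8,0.0,-7.0,10]]
[[-0.0,-3.0,-0.0,5.1,0.0,-6.7,10],[-0.0,-3.0,-0.0,4.8,0.0,-7.0,10]]
[[-0.0,-3.0,-0.0,5.1,-0.0,-6.7,10],[-0.0,-3.0,-0.0,4.8,-0.0,-7.1,10]]
[[-0.0,-2.5,-0.0,4.2,-0.0,-5.6,10],[-0.0,-2.5,-0.0,4.0,-0.0,-5.8,10]]
```

Request:
{"name": "jog_arm", "arguments": {
  "motion": [
    [0,-2.9,0,5,0,-6.9,10],
    [0,-2.9,0,4.6,0,-7.1,10],
    [0,-3,0,5.1,0,-6.7,10],
    [0,-3,0,4.8,0,-7,10],
    [0,-3,0,5.1,0,-6.7,10],
    [0,-3,0,4.8,0,-7,10],
    [0,-2,0,0,0,-5,10],
    [0,0,0,-15,0,0,10],
    [0,0,0,-30,0,0,10],
    [0,0,0,-30,0,0,10]
  ]
}}

```text
t: 16.7
eef_pos: [566.2, -78.0, 153.0]
tcp_rot: [-3.141, 0.001, 1.535]
ft_force: [-0.2, -0.3, -4.5]
opening: 0.228
grip_force: 30.0
```

Request:
{"name": "jog_arm", "arguments": {
  "motion": [
    [0,0,0,-30,0,-2,10],
    [0,0,0,-40,0,0,10],
    [0,0,0,-40,-1,0,10],
    [0,0,0,-40,-1,0,10],
    [0,0,0,-40,-1,0,10],
    [0,0,0,-20,0,0,10],
    [0,0,0,0,0,0,10],
    [0,0,0,0,0,0,10]
  ]
}}

```text
t: 17.7
eef_pos: [555.6, -285.6, 155.5]
tcp_rot: [-3.141, 0.001, 1.535]
ft_force: [0.3, 0.5, -5.4]
opening: 0.231
grip_force: 30.0
```

```bash
python3 - <<'E'
from h import *
hgt();p,R=pose();print(p,env.state()['tcp_rot'],env.state()['ft_force'])
W=cloud(cam('wrist'));L=R.inv().apply(W.reshape(-1,3)-p)
for a,b in((15,35),(60,100)):
    B=L[(abs(L[:,1])<14)&(L[:,2]<95)&(L[:,2]>50)&(L[:,0]>a)&(L[:,0]<b)];print(np.median(B,0))
plan([530,-300,92],down(88),10)
E
```

```text
top cartop 634 132.5
scene cartop 426 132.0
[ 555.91213389 -285.23690758  155.73439834] [-3.14125154e+00  1.13866304e-03  1.53543164e+00] [ 0.16728835 -0.45933066 -4.62922876]
[25.11367995 -0.85328433 64.50286066]
[80.86707982 -0.88735108 74.7823153 ]
[[-0.0,0.0,-0.0,-7.8,-12.7,31.9,10],[-0.0,0.1,-0.0,-7.7,-12.8,31.9,10]]
```

Request:
{"name": "jog_arm", "arguments": {
  "motion": [
    [0,0,0,-10,-8,20,10],
    [0,0,0,-10,-8,25,10],
    [0,0,0,-5,-4,18,10],
    [0,0,0,0,0,6,10],
    [0,0,0,0,0,2,10],
    [0,0,0,0,0,1.5,10],
    [0,0,0,0,0,0,10],
    [0,0,0,0,0,0,45],
    [0,0,0,0,0,0,45],
    [0,0,0,0,0,0,45]
  ]
}}

```text
t: 19.1
eef_pos: [535.1, -310.7, 83.7]
tcp_rot: [3.141, 0.002, 1.534]
ft_force: [-0.2, -0.6, -0.0]
opening: 0.458
grip_force: 0.0
```

Request:
{"name": "jog_arm", "arguments": {
  "motion": [
    [0,0,0,0,0,-10,60],
    [0,0,0,0,0,-30,60],
    [0,0,0,0,0,-50,95],
    [0,0,0,0,0,-50,95],
    [0,0,0,0,0,-30,95]
  ]
}}

```text
t: 19.73
eef_pos: [535.1, -310.4, 256.8]
tcp_rot: [3.139, 0.004, 1.534]
ft_force: [0.2, 0.2, 0.7]
opening: 0.89
grip_force: 0.0
```

```bash
python3 - <<'E'
from h import *
print(env.state()['tcp_rot'])
# rib centre ~ (418,-27.5), shim yaw 11.5; look from above
plan([400,-40,250],down(178+13),95,arc=True)
E
```

```text
[3.1388476  0.0035134  1.53437024]
[[-0.0,0.0,-9.4,29.9,-6.9,0.5,95],[-0.0,0.1,-9.3,30.0,-3.5,0.5,95],[-0.0,-0.0,-9.4,29.5,-0.3,0.5,95],[-0.0,-0.0,-9.4,28.9,2.8,0.6,95],[-0.0,0.0,-9.4,27.8,5.8,0.5,95],[-0.0,0.0,-9.3,26.6,8.6,0.6,95],[-0.0,0.1,-9.4,25.0,11.0,0.5,95],[-0.0,-0.0,-9.4,23.3,13.3,0.6,95],[-0.0,0.0,-9.3,21.4,15.4,0.6,95],[-0.1,0.0,-9.4,19.3,17.1,0.6,95]]
[[0.0,0.1,-9.4,17.1,18.7,0.6,95]]
```

```bash
python3 - <<'E'
from h import *
print(env.state()['joints'].round(2))
plan([425,-26,230],down(11.5),95,arc=True)
E
```

```text
[-0.63  0.52  1.62 -0.    1.   -0.59]
[[0.0,0.0,9.6,42.3,-6.0,3.2,95],[0.1,0.0,9.5,38.5,-15.5,3.2,95],[0.0,0.0,9.6,32.6,-23.8,3.2,95],[0.0,0.0,9.5,25.2,-30.1,3.2,95],[0.1,0.0,9.6,16.6,-34.5,3.2,95],[0.0,0.0,9.5,7.4,-36.3,3.3,95],[0.1,0.0,9.6,-1.8,-36.0,3.3,95],[0.0,0.1,9.5,-10.4,-33.5,3.4,95]]
```

Request:
{"name": "jog_arm", "arguments": {
  "motion": [
    [0,0,9.6,42,-6,0,95],
    [0,0,9.6,38.5,-15.5,3,95],
    [0,0,9.6,32.5,-24,3,95],
    [0,0,9.6,25,-30,3,95],
    [0,0,9.5,16.5,-34.5,3,95],
    [0,0,9.5,7.5,-36,3,95],
    [0,0,9.5,-2,-36,5,95],
    [0,0,9.5,-10.5,-33.5,6,95],
    [0,0,0,0,0,0,95],
    [0,0,0,0,0,0,95]
  ]
}}

```text
t: 20.98
eef_pos: [425.6, -26.9, 227.5]
tcp_rot: [3.139, -0.001, 0.203]
ft_force: [-0.4, -0.2, -0.2]
opening: 0.999
grip_force: 0.0
```

```bash
python3 - <<'E'
from h import *
p,R=pose();print(p,env.state()['tcp_rot'])
c=cam('wrist','w4.png');W=cloud(c)
print('rib',rect(W,33,43,370,480,-70,30));print('rib+',rect(W,20,43,370,480,-70,30))
print('plate',rect(W,5,12,370,540,-70,60));print('all',rect(W,5,43,370,540,-70,60))
h=W[180:260:20,270:300:10];print([ (t,[(np.round(r['location']),round(r['score'],2)) for r in env.recognise('wrist',t)[:2]]) for t in('shim',)])
E
```

```text
[425.57515627 -26.93306007 227.53636617] [ 3.13927777e+00 -1.05955850e-03  2.03351077e-01]
rib (697, array([420.6, -29. ,  38.1]), array([419.8, -29.2]), array([45.3, 11.7]), 11.7, 'pca', np.float64(-168.4))
rib+ (736, array([421.7, -28.8,  37.6]), array([419.9, -29.2]), array([45.5, 11.7]), 11.7, 'pca', np.float64(-168.3))
plate (3365, array([454.5, -21.9,   8.2]), array([447. , -23.5]), array([99.3, 36.1]), 11.7, 'pca', np.float64(-168.4))
all (4126, array([448.6, -23.1,  13.5]), array([446.6, -23.6]), array([100.1,  36.1]), 11.7, 'pca', np.float64(-168.3))
[('shim', [(array([280., 174.]), 0.91)])]
```

View pics/w4.png

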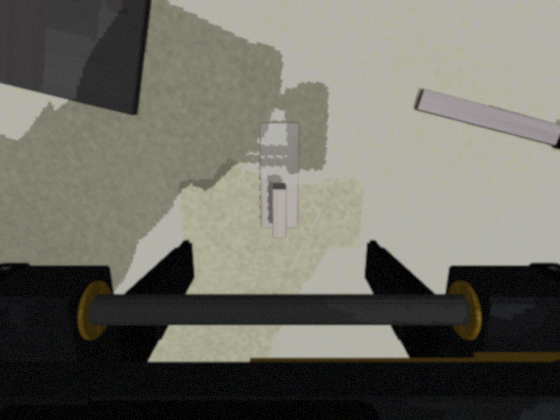

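The wrist view shows the shim centred at (280,175) px, rib at (280,210) between the fingers. Its footprint measures 100×36 mm, as stated.

Request:
{"name": "jog_arm", "arguments": {
  "motion": [
    [0,0,0,-3.6,1.1,40,60],
    [0,0,0,0,0,50,45],
    [0,0,0,0,0,30,45],
    [0,0,0,0,0,12.5,45],
    [0,0,0,0,0,0,0],
    [0,0,0,0,0,0,0],
    [0,0,0,0,0,0,0],
    [0,0,0,0,0,0,0],
    [0,0,0,0,0,0,0]
  ]
}}

```text
t: 22.2
eef_pos: [421.7, -28.6, 94.7]
tcp_rot: [3.14, -0.0, 0.201]
ft_force: [-0.1, 1.1, 6.6]
opening: 0.123
grip_force: 30.0
```

Request:
{"name": "jog_arm", "arguments": {
  "motion": [
    [0,0,0,0,0,-15,0],
    [0,0,0,0,0,-40,0],
    [0,0,0,0,0,-50,0],
    [0,0,0,0,0,-40,0],
    [0,0,0,0,0,-20,0],
    [0,0,0,0,0,0,0],
    [0,0,0,0,0,0,0]
  ]
}}

```text
t: 23.08
eef_pos: [421.2, -28.3, 258.5]
tcp_rot: [3.141, 0.002, 0.201]
ft_force: [0.2, -0.2, -1.4]
opening: 0.123
grip_force: 30.0
```

```bash
python3 - <<'E'
from h import *
plan([455.6,217.2,259],down(-2),0,arc=True)
E
```

```text
[[0.0,0.0,2.7,25.6,-39.5,-0.2,0],[0.0,0.0,2.7,19.5,-44.5,-0.2,0],[0.0,0.0,2.7,12.5,-48.6,-0.1,0],[0.1,0.1,2.7,4.8,-51.6,-0.2,0],[-0.0,-0.0,2.7,-3.6,-53.3,-0.1,0]]
```

Request:
{"name": "jog_arm", "arguments": {
  "motion": [
    [0,0,2.7,25.5,-39.5,0,0],
    [0,0,2.7,19.5,-44.5,0,0],
    [0,0,2.7,12.5,-48.5,0,0],
    [0,0,2.7,5,-51.5,0,0],
    [0,0,2.7,-3.5,-53.5,0,0],
    [0,0,0,0,0,0,0],
    [0,0,0,0,0,0,0],
    [0,0,0,0,0,0,0]
  ]
}}

```text
t: 24.08
eef_pos: [456.3, 216.1, 258.5]
tcp_rot: [3.139, 0.001, -0.036]
ft_force: [-0.5, -1.1, -0.3]
opening: 0.123
grip_force: 30.0
```

```bash
python3 - <<'E'
from h import *
np.set_printoptions(precision=1,suppress=True)
p,R=pose();print(p,env.state()['tcp_rot'].round(4))
c=cam('wrist','w5.png');W=cloud(c)
L=R.inv().apply(W.reshape(-1,3)-p);m=(abs(L[:,1])<30)&(L[:,2]>78)&(L[:,2]<92)&(L[:,0]>15)&(L[:,0]<110);B=L[m]
r=cv2.minAreaRect(B[:,:2].astype(np.float32));print('tongue tool',r,np.median(B[:,2]))
Q=W.reshape(-1,3)
print('car',rect(W,126,138,530,640,130,280))
print('ledge',rect(W,76,84,470,560,160,270))
print('base',rect(W,8,15,440,640,80,380))
for v in (60,90,120,150):
    print(v,[(u,W[v,u],W[v,u+1]) for u in range(0,559) if abs(W[v,u+1,2]-W[v,u,2])>20 and W[v,u,2]<150 and W[v,u,1]>100][:6])
hgt()
E
```

```text
[456.3 216.1 258.5] [ 3.1  0.  -0. ]
tongue tool ((45.26318359375, 0.6201896667480469), (36.178462982177734, 60.520530700683594), 89.91242980957031) 86.54506685589149
car (20265, array([569.6, 207.9, 132. ]), array([569. , 213.1]), array([132. ,  56.5]), 88.2, 'pca', np.float64(-92.0))
ledge (676, array([537.1, 213.4,  80.2]), array([537.1, 213.3]), array([43.8,  8.3]), 88.0, 'pca', np.float64(-91.8))
base (10244, array([512.4, 228.7,  12.2]), array([549. , 225.5]), array([225.4, 138.8]), 88.0, 'pca', np.float64(89.2))
60 [(35, array([593.2, 447.2,   0.2]), array([562.8, 333.3, 170.2])), (383, array([562.3, 148.5, 131.7]), array([571.5, 129.1,  68.3])), (387, array([572.2, 125.1,  62.9]), array([581.4, 104.6,  -1. ]))]
90 [(40, array([565.8, 448.6,   0.2]), array([548.9, 334.9, 168.8])), (381, array([545.1, 149. , 131.9]), array([553.9, 109.3,  -0.4]))]
120 [(244, array([530. , 247. ,  12.5]), array([530.3, 230.5, 171.6]))]
150 [(245, array([501. , 247.9,  12.2]), array([514.9, 231. , 171.5]))]
top cartop 439 132.3
scene cartop 422 131.8
```

View pics/w5.png

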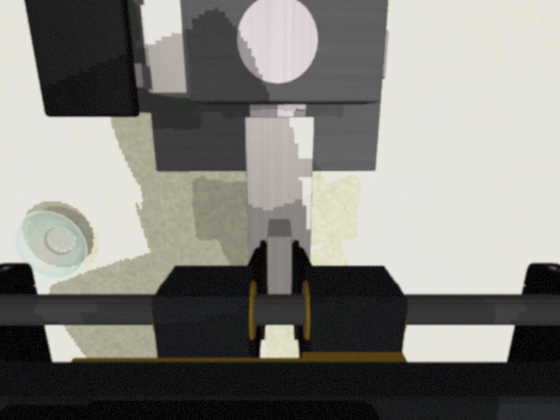

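Request:
{"name": "jog_arm", "arguments": {
  "motion": [
    [0,0,0,0,-0.6,20,0],
    [0,0,0,0,0,30,0],
    [0,0,0,0,0,20,0],
    [0,0,0,0,0,9,0],
    [0,0,0,0,0,3,0],
    [0,0,0,0,0,0,0],
    [0,0,0,0,0,0,0]
  ]
}}

```text
t: 25.1
eef_pos: [456.4, 217.6, 177.6]
tcp_rot: [3.14, -0.001, -0.035]
ft_force: [0.9, -1.2, -0.7]
opening: 0.124
grip_force: 30.0
```

```bash
python3 - <<'E'
from h import *
np.set_printoptions(precision=2,suppress=True)
p,R=pose();print(p,env.state()['tcp_rot'])
c=cam('wrist');W=cloud(c);Q=W.reshape(-1,3)
L=R.inv().apply(Q-p);m=(abs(L[:,1])<18)&(L[:,2]>75)&(L[:,2]<92)&(L[:,0]>25)&(L[:,0]<110);B=Q[m];T=L[m]
A=np.c_[T[:,0]-45,T[:,1],np.ones(len(T))];print('tongue top plane (tool)',np.linalg.lstsq(A,T[:,2],rcond=None)[0],'world z',np.median(B[:,2]),'x max',np.percentile(B[:,0],99.5),'yc',(B[:,1].min()+B[:,1].max())/2,np.median(B[:,0]))
E
```

```text
[456.43 217.61 177.6 ] [ 3.14 -0.   -0.03]
tongue top plane (tool) [-0.01 -0.   86.56] world z 91.09359914645356 x max 540.7989307871671 yc 215.20204345197362 508.5415292949598
```

Request:
{"name": "jog_arm", "arguments": {
  "motion": [
    [0,0,0,0,0.8,2.2,0],
    [0,0,0,5,0,0,0],
    [0,0,0,10,0,0,0],
    [0,0,0,10,0,0,0],
    [0,0,0,10,0,0,0],
    [0,0,0,10,0,0,0],
    [0,0,0,8,0,0,0],
    [0,0,0,4,0,0,0],
    [0,0,0,0,0,0,0],
    [0,0,0,0,0,0,0]
  ]
}}

```text
t: 26.4
eef_pos: [513.3, 214.8, 174.8]
tcp_rot: [3.14, -0.001, -0.035]
ft_force: [0.5, -0.2, -0.8]
opening: 0.125
grip_force: 30.0
```

Request:
{"name": "jog_arm", "arguments": {
  "motion": [
    [0,0,0,2,0,0,0],
    [0,0,0,2,0,0,0],
    [0,0,0,1.5,0,0,0],
    [0,0,0,0,0,0,0],
    [0,0,0,0,0,0,0]
  ]
}}

```text
t: 27.02
eef_pos: [518.8, 214.6, 174.8]
tcp_rot: [3.14, -0.0, -0.035]
ft_force: [-0.5, 1.2, 0.5]
opening: 0.128
grip_force: 30.0
```

Request:
{"name": "jog_arm", "arguments": {
  "motion": [
    [0,0,0,1,0,0,0],
    [0,0,0,1,0,0,0],
    [0,0,0,0,0,0,0],
    [0,0,0,0,0,0,0]
  ]
}}

```text
t: 27.52
eef_pos: [520.2, 214.5, 174.8]
tcp_rot: [3.14, 0.001, -0.035]
ft_force: [-5.4, 0.3, 4.8]
opening: 0.122
grip_force: 30.0
```

Request:
{"name": "jog_arm", "arguments": {
  "motion": [
    [0,0,0,0.7,0,0,0],
    [0,0,0,0,0,0,0],
    [0,0,0,0,0,0,0]
  ]
}}

```text
t: 27.9
eef_pos: [520.4, 214.5, 174.8]
tcp_rot: [3.14, 0.002, -0.035]
ft_force: [-9.8, 1.2, 5.8]
opening: 0.127
grip_force: 30.0
```

Request:
{"name": "jog_arm", "arguments": {
  "motion": [
    [0,0,0,0,0,0.4,0],
    [0,0,0,0,0,0.3,0],
    [0,0,0,0,0,0,0],
    [0,0,0,0,0,0,0]
  ]
}}

```text
t: 28.4
eef_pos: [520.3, 214.5, 174.7]
tcp_rot: [3.14, 0.002, -0.035]
ft_force: [-11.1, -0.4, 14.2]
opening: 0.125
grip_force: 30.0
```

Request:
{"name": "jog_arm", "arguments": {
  "motion": [
    [0,0,0,0,0,0,25],
    [0,0,0,0,0,0,30],
    [0,0,0,0,0,0,35],
    [0,0,0,0,0,0,35]
  ]
}}

```text
t: 28.9
eef_pos: [521.5, 214.5, 173.9]
tcp_rot: [3.14, -0.0, -0.035]
ft_force: [-0.8, 0.3, 0.3]
opening: 0.365
grip_force: 0.0
```

Request:
{"name": "jog_arm", "arguments": {
  "motion": [
    [0,0,0,0,0,-10,35],
    [0,0,0,0,0,-30,35],
    [0,0,0,-10,0,-40,35],
    [0,0,0,-20,0,-30,35],
    [0,0,0,0,0,0,10],
    [0,0,0,0,0,0,0],
    [0,0,0,0,0,0,0]
  ]
}}

```text
t: 29.78
eef_pos: [491.6, 215.6, 283.0]
tcp_rot: [3.139, 0.002, -0.035]
ft_force: [0.0, -0.5, -0.5]
opening: 0.108
grip_force: 0.0
```

```bash
python3 - <<'E'
from h import *
np.set_printoptions(precision=2,suppress=True)
p,R=pose();print(p,env.state()['tcp_rot'])
c=cam('wrist','w6.png');W=cloud(c)
print('rib',rect(W,112,122,470,545,180,250))
print('plate',rect(W,85,92,470,560,180,250))
print('car',rect(W,126,138,530,640,130,280))
g=cv2.cvtColor(c['color'],cv2.COLOR_RGB2GRAY)
print([(np.round(r['location']),round(r['score'],2),world(c,*r['location'],z=132)) for r in env.recognise('wrist','carriage_top')])
hgt()
E
```

```text
[491.58 215.59 283.03] [ 3.14  0.   -0.03]
rib (829, array([518.4, 213.9, 118.2]), array([517.8, 213.7]), array([11.6, 43.2]), 87.5, 'pca', np.float64(177.8))
plate (1191, array([516.8, 213.7,  88.2]), array([516.4, 213.7]), array([35.7, 40.1]), 87.4, 'pca', np.float64(-88.8))
car (18005, array([577.1, 207.4, 132. ]), array([575.9, 206.7]), array([119.7,  69.6]), 88.0, 'pca', np.float64(-92.0))
[(array([271.,  99.]), 0.69, array([578.89, 217.48, 132.  ]))]
top cartop 232 132.3
scene cartop 445 131.9
```

View pics/w6.png

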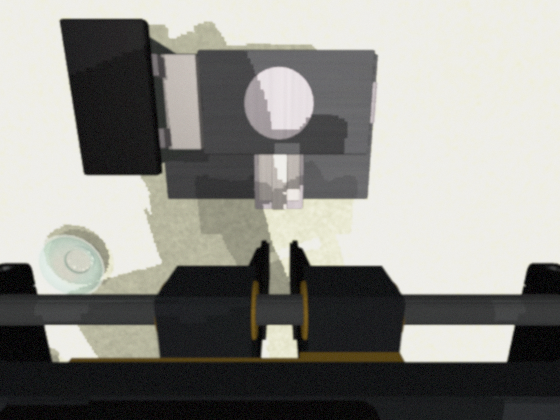

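The wrist view shows the shim's rib meeting the carriage face at (279,155) px, with the bright disc centred at (279,102). Heights are 88 mm at the plate and 118 mm at the rib, so the shim is flat and home within about 0.3 mm.

Request:
{"name": "jog_arm", "arguments": {
  "motion": [
    [0,0,0,30,0.3,0,0],
    [0,0,0,34,0.4,0,0],
    [0,0,0,20.6,0.2,20,0],
    [0,0,0,0,0,30,0],
    [0,0,0,0,0,16,0],
    [0,0,0,0,0,4,0],
    [0,0,0,0,0,0,0],
    [0,0,0,0,0,0,0]
  ]
}}

```text
t: 30.98
eef_pos: [576.1, 211.9, 215.1]
tcp_rot: [3.14, -0.002, -0.035]
ft_force: [0.1, 0.1, 0.3]
opening: -0.001
grip_force: 0.0
```

Request:
{"name": "jog_arm", "arguments": {
  "motion": [
    [0,0,0,0,0,1,0],
    [0,0,0,0,0,1,0],
    [0,0,0,0,0,1,0],
    [0,0,0,0,0,0,0]
  ]
}}

```text
t: 31.48
eef_pos: [575.9, 211.7, 211.0]
tcp_rot: [3.14, 0.0, -0.035]
ft_force: [0.1, -0.2, 0.5]
opening: 0.008
grip_force: 0.0
```

Request:
{"name": "jog_arm", "arguments": {
  "motion": [
    [0,0,0,0,0,1,0],
    [0,0,0,0,0,1,0],
    [0,0,0,0,0,1,0],
    [0,0,0,0,0,0,0]
  ]
}}

```text
t: 31.98
eef_pos: [575.9, 211.7, 209.2]
tcp_rot: [3.14, -0.001, -0.035]
ft_force: [-3.3, -1.3, 10.9]
opening: 0.009
grip_force: 5.5
```

Request:
{"name": "jog_arm", "arguments": {
  "motion": [
    [0,0,0,0,0,1,0],
    [0,0,0,0,0,1,0],
    [0,0,0,0,0,0,0]
  ]
}}

```text
t: 32.35
eef_pos: [575.9, 211.7, 207.4]
tcp_rot: [3.14, -0.001, -0.035]
ft_force: [-4.3, -0.9, 13.1]
opening: 0.003
grip_force: 6.5
```

Request:
{"name": "jog_arm", "arguments": {
  "motion": [
    [0,0,0,0,0,1,0],
    [0,0,0,0,0,0,0]
  ]
}}

```text
t: 32.6
eef_pos: [575.9, 211.7, 206.4]
tcp_rot: [3.14, -0.001, -0.035]
ft_force: [-4.9, -1.4, 13.0]
opening: 0.004
grip_force: 6.6
```

Request:
{"name": "jog_arm", "arguments": {
  "motion": [
    [0,0,0,0,0,1,0],
    [0,0,0,0,0,0,0]
  ]
}}

```text
t: 32.85
eef_pos: [575.8, 211.8, 205.9]
tcp_rot: [3.14, -0.001, -0.035]
ft_force: [-5.5, -1.3, 17.4]
opening: 0.003
grip_force: 8.5
```

Request:
{"name": "jog_arm", "arguments": {
  "motion": [
    [0,0,0,0,0,0.7,0],
    [0,0,0,0,0,0,0]
  ]
}}

```text
t: 33.1
eef_pos: [575.9, 211.7, 205.8]
tcp_rot: [3.14, -0.002, -0.035]
ft_force: [-7.6, -2.2, 24.1]
opening: 0.005
grip_force: 11.7
```

Seated, and the force is climbing at about 10 N/mm.

Request:
{"name": "jog_arm", "arguments": {
  "motion": [
    [0,0,0,0,0,0.5,0],
    [0,0,0,0,0,0,0]
  ]
}}

```text
t: 33.35
eef_pos: [575.8, 211.7, 205.8]
tcp_rot: [3.14, -0.002, -0.035]
ft_force: [-9.0, -1.9, 27.1]
opening: 0.003
grip_force: 13.9
```

Request:
{"name": "jog_arm", "arguments": {
  "motion": [
    [0,0,0,0,0,0.3,0],
    [0,0,0,0,0,0,0],
    [0,0,0,0,0,0,0]
  ]
}}

```text
t: 33.72
eef_pos: [575.8, 211.7, 205.8]
tcp_rot: [3.14, -0.002, -0.035]
ft_force: [-9.9, -3.1, 30.2]
opening: 0.004
grip_force: 15.2
```

Request:
{"name": "jog_arm", "arguments": {
  "motion": [
    [0,0,0,0,0,0.2,0],
    [0,0,0,0,0,0,0],
    [0,0,0,0,0,-2,0],
    [0,0,0,0,0,-5,0],
    [0,0,0,0,0,-20,0],
    [0,0,0,0,0,-40,0],
    [0,0,0,-30,0,-20,0],
    [0,0,0,-50,0,0,0],
    [0,0,0,0,0,0,0],
    [0,0,0,0,0,0,0]
  ]
}}

```text
t: 34.98
eef_pos: [496.5, 214.8, 289.6]
tcp_rot: [3.14, -0.001, -0.034]
ft_force: [-0.3, -0.0, -0.3]
opening: 0.001
grip_force: 0.0
```

```bash
python3 - <<'E'
from h import *
p,R=pose();print(p,env.state()['ft_force'])
c=cam('wrist');W=cloud(c)
print('rib',rect(W,112,122,470,545,180,250))
print('plate',rect(W,85,92,470,560,180,250))
print('car',rect(W,122,134,530,640,130,280))
hgt()
W=cloud(cam('top','top2.png'));print('bar',rect(W,5,24,500,580,-420,-140))
E
```

```text
[496.45723748 214.80646629 289.63483124] [-0.28000334 -0.01031561 -0.30886101]
rib (788, array([518.4, 213.5, 118.2]), array([517.9, 213.4]), array([11.5, 43. ]), 87.9, 'pca', np.float64(177.8))
plate (1096, array([516.6, 214.1,  88.2]), array([516.1, 213.7]), array([35.6, 39.7]), 87.3, 'pca', np.float64(-90.3))
car (16161, array([576.6, 207.4, 128.4]), array([575.4, 207.1]), array([120.2,  69.2]), 88.1, 'pca', np.float64(-92.0))
top cartop 184 128.7
scene cartop 427 128.3
bar (547, array([ 533.5, -271. ,   13. ]), array([ 539.9, -280.4]), array([278.8,  75. ]), 89.4, 'pca', np.float64(-91.6))
```

View pics/top2.png

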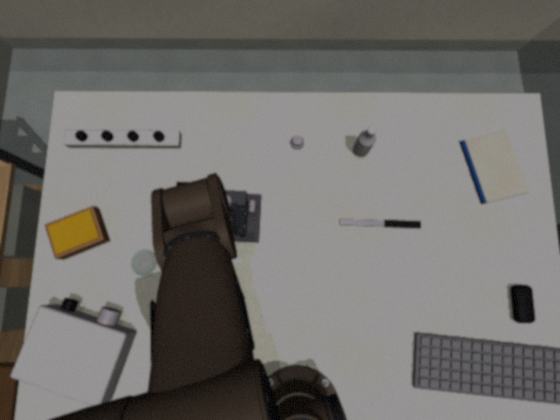

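The top view shows the bar flat on the bench at (380,223) px, clear of the stand. The bottle (363,143), sample (297,142) and dish (143,262) have not moved. The carriage rests at 128 mm, which is 8 mm above the anvil, on the shim.

```bash
python3 -c "
from cell import env
print(env.job_done())"
```

```text
the job is handed in; nothing more can be done
None
```

I handed the job in at about 35 s of the 72 s: the carriage was levered to about 12 mm, the bar laid back on the bench clear of the stand, the shim slid home (within about 0.3 mm by camera), and the carriage pressed onto it at just over 30 N and let go; no verdict was returned.

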